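Wind up a surveyor's arm with its crank and slide the tooth model under the stylus

TASK

The arm of the model surveyor is too low for the tooth model to pass under its stylus. Fit the loose crank fully down on the square end of the lifting screw on top of the surveyor and wind the arm up until the brass pointer stands level with the red clip on the scale, then slide the model table along its guides, under the stylus, up against its stop, without the model touching the stylus. Leave the crank on its square, and leave the other things on the bench where they are.

Things in the scene. Friction and masses are not known exactly. Their poses are not given: they have to be found in the camera images.
- surveyor: model surveyor fixed on the bench: white base plate 245 x 112 mm (x = -135 to +110 mm), 22 mm high, column and overhanging arm. Origin: on the bench directly below the stylus; x along the guides to the stop and column, z up. Screw axis at x = +62, y = -30 mm; bearing bracket on top: x = 48 to 104, y = -50 to +34 mm, up to z = 199 mm. The arm's front end is at x = -13 mm, 26 mm wide
- guide_stop (a point): middle of the face of the dark stop bar (11 mm high) that ends the model table's way, x = +46 mm on the surveyor. Two steel guide strips, 7 mm high, inner faces at y = +-38.5 mm, lead to it from x = -125 mm. Axes as the surveyor's
- surveyor_arm (a joint): height of the travelling arm above its lowest position (m), up to 0.046. The screw carries it: 16 mm per turn; it stays where it is left. At 0 the stylus tip is 60 mm, the pointer tip 110 mm and the top of the black spindle knob at the arm's front end 144 mm above the bench
- lift_screw (a joint): turn of the lifting screw (rad): grows as it is turned clockwise seen from above, which raises the arm (0.00255 m per rad). At 0 the flats of its square are parallel to the surveyor's x and y axes. Needs about 0.1 N m; no spring, end stops only at the arm's travel limits
- screw_end (a point): on the screw's axis at the top of its 14 mm steel square end, 221 mm above the bench; the square is 16 mm long and stands on a brass collar at 205 mm; a round 12 mm spigot, 6 mm high, goes on above it. Turns with the screw: its x and y axes are normal to the flats
- stylus_tip (a point): tip of the 5 mm brass stylus that hangs from the arm's front end; moves up and down with the arm. The tops of the model's teeth pass 84 mm above the bench
- pointer_tip (a point): tip of the small brass pointer on the travelling arm block, in front of the white scale strip with black divisions on the side that faces the robot; moves with the arm
- set_clip: red clip, 6 mm high, on the white scale strip; origin at the middle of its height: the pointer is right when its tip is within 3 mm of this height. It is set at another height each time, 20 to 40 mm above where the pointer starts
- crank: loose steel ball crank, 0.3 kg, standing on its hub. Origin: centre of the hub's underside; z up. Hub 30 x 30 x 24 mm with a 16 mm square hole from below, 24 mm deep (flats along x and y; fits in any of four turns, 1 mm free each side), round shoulder to z = 32 mm, on it a stub 22 mm across, z = 32 to 58 mm, to grip. Flat arm (z = 24 to 32 mm) along +x, 22 mm ball at x = -36 mm
- handle_mid (a point): middle of the crank's blue upright barrel handle (18 mm diameter, z = 35 to 85 mm above the crank's origin), 50 mm from the hub's axis along the crank's +x; the barrel turns freely on its pin (drag 0.01 N m). With the crank fully down on the screw this point is 265 mm above the bench
- model_table: loose dark steel slide carrying a plaster tooth model, 0.55 kg, between the guides (3.5 mm free each side; slides at 2 to 7 N). Origin: centre of its underside, below the model's middle; x toward the stop, z up. Base 90 x 70 x 14 mm; teeth reach z = 62 mm. Upright blue handle, 18 mm diameter, at x = -87 mm, z = 21 to 60 mm. At the stop its origin is at the surveyor's x = +1 mm, z = 22 mm
- stone_model: loose plaster tooth model, 55 x 68 x 28 mm, bystander; origin under its centre
- pink_jar: round jar of pink powder with a white lid, 58 mm across, 66 mm high, bystander; origin under its centre
- blue_bottle: white bottle with a blue cap, 40 mm across, 85 mm high, bystander; origin under its centre
- marker_pen: red and white marker pen, 135 mm long, lying, bystander; origin under its middle

How it is judged:
By the outcome, as a careful person would: the job done as asked, in the order asked, and still so for the second after the job is handed in, with the robot touching nothing.
It also fails if it takes over 72 s, if anything falls off the work surface, if the arm or the gripper's body presses on something with over 40 N, if the wrist force passes 120 N, or if a joint passes its speed limit or range.

ROBOT

A 6-joint arm with a two-finger parallel gripper is mounted at the origin on a cart in front of the work surface, level with it; the furniture and walls round the work are solid. World frame = base frame: x ahead of the robot, y to its left, z up, the work surface at z = 0. Lengths are in m, angles in rad, forces in N, time in s.
With the tool pointing down it reaches from about 0.225 to 0.875 m from the base axis. Payload 3.4 kg.
Tool frame: the origin (TCP) lies on the centre line of the jaws, within the pads' length; the fingertips stand 11 mm ahead of it and the grasp point (between the pads) lies 8 mm behind it; z points along the fingers, y is the line along which they close (so a half turn about z gives the same grasp; the last joint's range is limited). The gripper opens to 85 mm and grips with 20 to 120 N. Pads are 22 mm wide; open, the fingers measure 114 mm over their backs; the gripper's body (76 mm by 85 mm) begins 54 mm behind the grasp point. The pads swing forward as they close: fully open they stand 13 mm farther back than shut.
Start: joints at [-1.273, 0.276, 1.505, -0, 1.361, -0.121], TCP at [0.234, -0.525, 0.242] pointing down, gripper open.
Joint ranges: [-2.89, 2.89], [-0.75, 2.08], [0.22, 2.7], [-1.18, 4.32], [0.11, 2.71], [-2.7, 2.7]. Speed limits (rad/s): [2.57, 2.57, 3.14, 3.14, 3.14, 3.14].

INTERFACE

Orientations are given as a unit quaternion [w, x, y, z].
In Python, from rig import manip, eyes, job gives the robot as it stands.
- The arm moves only by the tool drive_tool, never from a script. Its argument "rows" is a list of rows, each a list of 3 entries, a list of its own where there are three numbers: the turn, a rotation vector about the world's x, y, z in rad, then the shift along the world's x, y, z in cm, then the finger opening in cm, from 0 to 8.54. A call has 1 to 8 rows; each row shifts and turns the commanded pose from where the row before left it; what a row does not reach is not made up. A row lasts 1/8 s, in which the tool goes at most 62.5 mm and 10.7 degrees, less where a joint would pass 70% of its speed; a pose out of reach is approached as far as the arm can. A call is refused whole if a number of a shift passes 6.25 or a number of a turn 0.188, either way. A call with a gripper value outside its range is refused whole. The fingers move at their own pace and stop on an object; "force" is the grip in N (left out, the last holds). Time passes only in rows, so rows that do not move let the fingers close. It gives the time, the measured TCP pose, the force, the opening and the grip force at its end, in the units of the state.
- manip.get_state(): the state, without advancing time (a new reading comes with each control period).
- eyes.get_image(name): name is "scene" or "side" or "wrist"; returns the picture (420x560x3 uint8, red, green, blue); there is no depth.
- eyes.get_calibration(name): a dict with "camera_matrix" (3x3 intrinsics, pixels), "view" (4x4, takes a point from world to camera coordinates). Camera axes: x right, y up, looking along -z (the intrinsics and any distortion apply to the point x, -y, -z); pixel columns grow to the right and rows downward; lengths in m; the calibration is good to about 2 mm. The wrist camera is an equidistant fisheye: a pixel r from the principal point sees the ray r / f radians off the axis. A picture is of the moment at which its call begins: read the wrist's pose just before it. get_calibration takes no time and is no camera call; for the wrist camera it gives the pose at the moment of the call.
- job.sign_off(): hands the job in; it is judged then, once.
The state is a dict: "clock": time; "qpos": joint angles; "qd": joint speeds; "effort": joint torques, N m; "position": TCP position; "ee_rot": TCP orientation; "contact_force": force on the tool from outside, world axes, zero at the start; "moment": the same for the moment, N m; "width": finger opening in m; "gripper_force": force on a finger pad.
Only numpy, scipy, OpenCV 4.12 (cv2) and the standard library are available. Lean on these libraries where they do the work, as an engineer would, in place of code of your own. Each camera call takes 0.05 s, during which the arm holds its last target. There are 200 camera calls.

## Working session

There is one attempt and no reset: what is moved stays moved. The work goes in short steps, Python scripts to look and compute and a tool call to move; the robot and the scene stay as the last step left them, time stands still between calls to the robot, and variables do not carry over. Pictures are saved under pics/ and viewed, at most 10 in all, crops included, and the job is handed in when it is done.

Besides the shell and the picture viewer there is one more tool, called after "Emit:" by a JSON object that holds its "fn" and its "kwargs". drive_tool: Moves the arm, as the interface text tells. Its arguments: {"type":"object","properties":{"rows":{"type":"array"},"force":{"type":"number"}},"required":["rows"]}

```bash
mkdir -p pics; cat > h.py <<'E'
import numpy as np, cv2
from rig import manip, eyes, job
def grab(n,fn=None):
    im=eyes.get_image(n)
    if fn: cv2.imwrite('pics/'+fn,cv2.cvtColor(im,cv2.COLOR_RGB2BGR))
    return im
def ray(n,u,v,cal=None):
    c=cal or eyes.get_calibration(n); K=np.array(c['camera_matrix']); V=np.array(c['view'])
    a=np.array([(u-K[0,2])/K[0,0],(v-K[1,2])/K[1,1]])
    if n=='wrist':
        r=np.linalg.norm(a); s=np.sin(r)/max(r,1e-9); d=np.array([a[0]*s,-a[1]*s,-np.cos(r)])
    else: d=np.array([a[0],-a[1],-1])
    R=V[:3,:3]; return -R.T@V[:3,3], R.T@d/np.linalg.norm(d)
def onz(n,u,v,z,cal=None):
    o,d=ray(n,u,v,cal); return o+d*(z-o[2])/d[2]
def proj(n,p,cal=None):
    c=cal or eyes.get_calibration(n); K=np.array(c['camera_matrix']); V=np.array(c['view'])
    q=V[:3,:3]@np.array(p)+V[:3,3]; x,y,z=q[0],-q[1],-q[2]
    if n=='wrist':
        r=np.hypot(x,y); t=np.arctan2(r,z); a=np.array([x,y])/r*t
    else: a=np.array([x,y])/z
    return np.array([K[0,0]*a[0]+K[0,2],K[1,1]*a[1]+K[1,2]])
def tri(n1,p1,n2,p2,c1=None,c2=None):
    o1,d1=ray(n1,*p1,c1);o2,d2=ray(n2,*p2,c2)
    t=np.linalg.lstsq(np.c_[d1,-d2],o2-o1,rcond=None)[0]
    a,b=o1+d1*t[0],o2+d2*t[1]; return (a+b)/2,np.linalg.norm(a-b)
E
python3 - <<'E'
from h import *
for n in('scene','side'):
    im=grab(n); b=cv2.cvtColor(im,cv2.COLOR_RGB2BGR)
    cv2.imwrite(f'pics/{n}0.png',cv2.resize(b,(800,600)))
    np.save(n+'0.npy',im)
    c=eyes.get_calibration(n); V=np.array(c['view']); print(n,np.array(c['camera_matrix']).round(1).tolist(),(-V[:3,:3].T@V[:3,3]).round(3), [k for k in c])
s=manip.get_state(); print(s['position'],s['ee_rot'],s['contact_force'])
E
```

```text
scene [[469.1, 0.0, 280.2], [0.0, 469.1, 214.4], [0.0, 0.0, 1.0]] [-0.075  0.563  0.99 ] ['camera_matrix', 'view']
side [[440.2, 0.0, 274.9], [0.0, 440.2, 208.0], [0.0, 0.0, 1.0]] [0.087 1.063 0.98 ] ['camera_matrix', 'view']
[ 0.23368852 -0.52488456  0.24153712] [-8.03212970e-04  9.78155539e-01  2.07872773e-01 -8.44169344e-05] [ 0.41153145 -0.29382473 -0.15565082]
```

View pics/scene0.png

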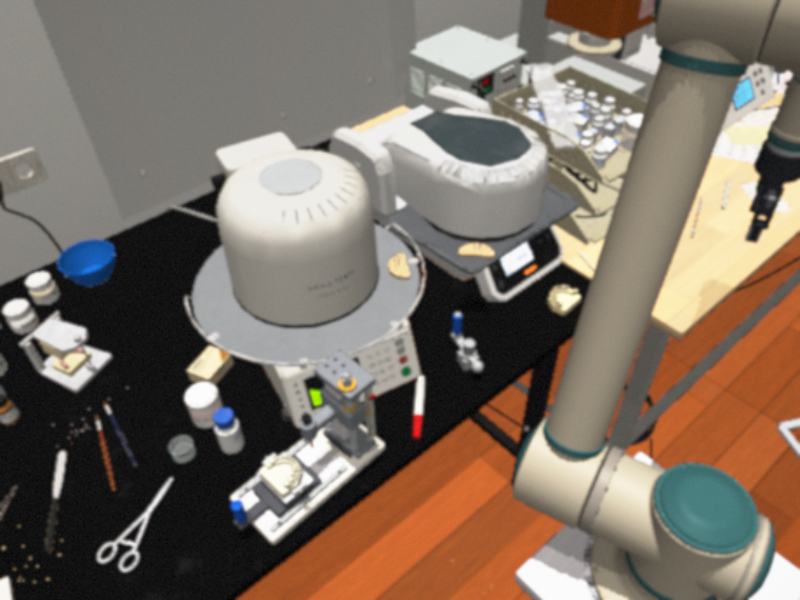

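View pics/side0.png

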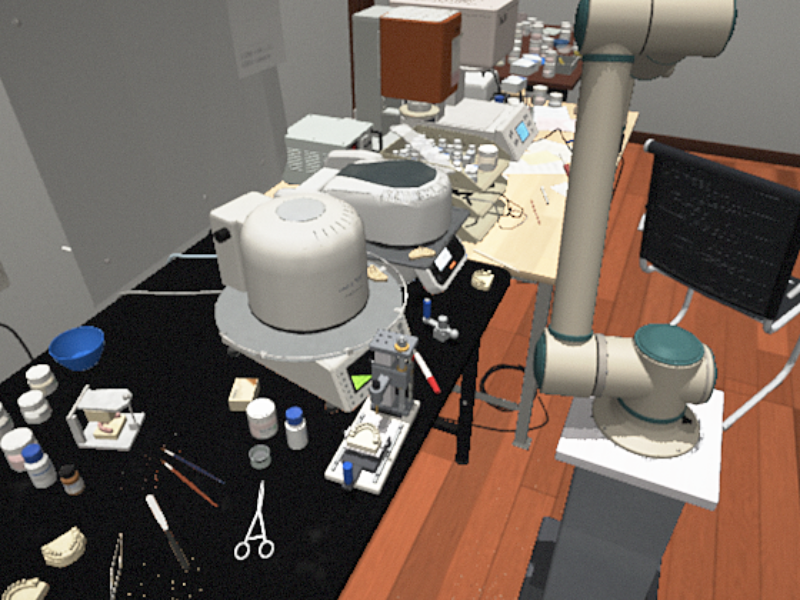

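The scene view shows the crank at about (465,350), blue handle (457,322), and the surveyor with base corners at about (268,538), (384,447), (232,500) and screw collar at (347,383). The side view shows the crank handle at (427,308), the table handle at (348,473) and the screw at (403,345). I'll zoom in and triangulate.

```bash
python3 - <<'E'
from h import *
I={n:np.load(n+'0.npy') for n in('scene','side')}
for n in I:
    im=I[n]; h=cv2.cvtColor(im,cv2.COLOR_RGB2HSV)
    m=cv2.inRange(h,(105,120,60),(125,255,255))
    k,l,st,ce=cv2.connectedComponentsWithStats(m)
    print(n,'blue',[(ce[i].round(1).tolist(),st[i][:5].tolist()) for i in range(1,k) if 20<st[i][4]<2000])
    m=cv2.inRange(h,(12,130,120),(25,255,255)); 
    k,l,st,ce=cv2.connectedComponentsWithStats(m)
    print(n,'brass',[(ce[i].round(1).tolist(),st[i][4]) for i in range(1,k) if 5<st[i][4]<200 and 200<ce[i][0]<320 and ce[i][1]>200])
a=I['scene'][210:385,150:350]; b=I['side'][200:350,220:330]
A=cv2.resize(a,(400*1,350),interpolation=3); B=cv2.resize(b,(400,545),interpolation=2)
A=cv2.resize(a,(400,350),interpolation=2)
out=np.zeros((600,800,3),np.uint8); out[:350,:400]=A; out[:545,400:]=B
cv2.imwrite('pics/z.png',out[:,:,::-1])
E
```

```text
scene blue [([61.4, 183.2], [39, 168, 42, 33, 1043]), ([319.6, 226.5], [316, 220, 9, 14, 91]), ([156.6, 291.6], [149, 284, 15, 16, 174]), ([165.9, 357.6], [160, 351, 12, 15, 124])]
scene brass [([242.6, 270.2], np.int32(55))]
side blue [([391.9, 29.1], [388, 28, 10, 3, 26]), ([349.5, 68.7], [347, 67, 6, 5, 21]), ([298.4, 215.8], [296, 209, 6, 14, 66]), ([54.4, 243.0], [34, 228, 39, 32, 913]), ([205.5, 290.2], [200, 284, 12, 13, 128]), ([22.0, 316.9], [15, 311, 15, 13, 144]), ([243.2, 330.3], [240, 323, 7, 16, 91])]
side brass [([281.0, 243.4], np.int32(25))]
```

View pics/z.png

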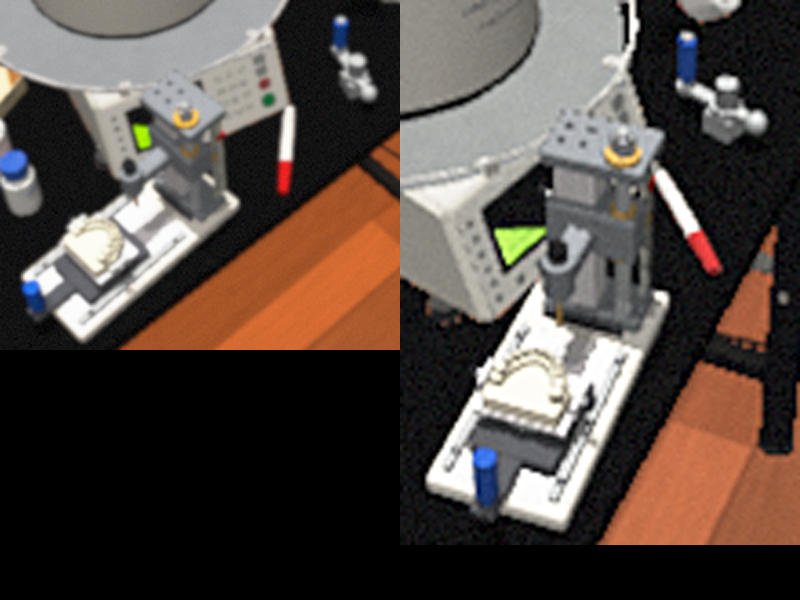

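The crops show, at 2x in scene: crank stub top (357,60), ball (367,91), spigot (185,108), plate corners (80,335), (238,205), (22,275). In side at 3.64x: stub (727,85), ball (757,122), spigot (623,135), corners (430,478), (565,522), (668,297).

```bash
python3 - <<'E'
from h import *
S=lambda x,y:(150+x/2,210+y/2)
D=lambda x,y:(220+(x-400)/3.636,200+y/3.633)
P={'chandle':((319.6,226.5),(298.4,215.8)),'stub':(S(357,60),D(727,85)),'ball':(S(367,91),D(757,122)),'thandle':((165.9,357.6),(243.2,330.3)),'spig':(S(185,108),D(623,135)),
'cNR':(S(80,332),D(565,520)),'cFR':(S(238,205),D(668,297)),'cNL':(S(22,275),D(430,478))}
for k,(a,b) in P.items():
    p,e=tri('scene',a,'side',b); print(k,p.round(4),round(e,4))
for k in('cNR','cFR','cNL'): print(k,onz('scene',*P[k][0],.022).round(4),onz('side',*P[k][1],.022).round(4))
print('spig',onz('scene',*P['spig'][0],.224),onz('side',*P['spig'][1],.224))
print('handle mid z .06',onz('scene',319.6,226.5,.06),onz('side',298.4,215.8,.06), 'stub .058',onz('scene',*P['stub'][0],.058),onz('side',*P['stub'][1],.058))
print('bottle',tri('scene',(156.6,291.6),'side',(205.5,290.2))[0])
print('thandle .063',onz('scene',165.9,357.6,.063),onz('side',243.2,330.3,.063))
print(eyes.get_calibration('wrist'))
E
```

```text
chandle [ 0.5329 -0.0918  0.0644] 0.0005
stub [ 0.4855 -0.0793  0.0559] 0.0028
ball [ 0.4487 -0.0626  0.0362] 0.0044
thandle [0.473  0.43   0.0703] 0.0009
spig [0.4609 0.217  0.2225] 0.0005
cNR [0.4238 0.4083 0.0237] 0.0079
cFR [0.4389 0.1719 0.0213] 0.0015
cNL [0.5272 0.4191 0.0263] 0.003
cNR [0.4289 0.4066 0.022 ] [0.4204 0.4095 0.022 ]
cFR [0.4377 0.1725 0.022 ] [0.4393 0.172  0.022 ]
cNL [0.5316 0.4179 0.022 ] [0.5276 0.4171 0.022 ]
spig [0.45949054 0.21784669 0.224     ] [0.46039284 0.21847325 0.224     ]
handle mid z .06 [ 0.53612604 -0.09505253  0.06      ] [ 0.53483421 -0.09706668  0.06      ] stub .058 [ 0.48581497 -0.07877136  0.058     ] [ 0.48315773 -0.07527143  0.058     ]
bottle [0.63030926 0.3573806  0.07984224]
thandle .063 [0.47776831 0.42878223 0.063     ] [0.47558695 0.42518858 0.063     ]
{'camera_matrix': array([[325.1922621 ,   0.        , 275.24794457],
       [  0.        , 325.1922621 , 215.1922477 ],
       [  0.        ,   0.        ,   1.        ]]), 'view': array([[ 0.4072216 , -0.91332819, -0.0014779 , -0.57480441],
       [ 0.87356705,  0.38996472, -0.29121835,  0.0383794 ],
       [ 0.26655426,  0.11729935,  0.95665547, -0.37972586],
       [ 0.        ,  0.        ,  0.        ,  1.        ]])}
```

Emit:
{"fn": "drive_tool", "kwargs": {"rows": [[[0, 0, -0.094], [3.0, 5.3, 0], 5], [[0, 0, -0.094], [3.0, 5.3, 0], 5], [[0, 0, -0.094], [3.0, 5.3, 0], 5], [[0, 0, -0.094], [3.0, 5.3, 0], 5], [[0, 0, -0.094], [3.0, 5.3, -0.5], 5], [[0, 0, -0.094], [3.0, 5.3, -1], 5], [[0, 0, -0.094], [3.0, 5.3, -2], 5], [[0, 0, -0.094], [3.0, 5.3, -2], 5]]}}

```text
clock: 1.1
position: [0.473, -0.1022, 0.1879]
ee_rot: [0.0, 0.986, -0.167, 0.0]
contact_force: [1.0, -0.2, 1.1]
width: 0.0501
gripper_force: 0.0
```

Emit:
{"fn": "drive_tool", "kwargs": {"rows": [[[0, 0, 0], [1.1, 2.1, -1], 5], [[0, 0, 0], [0, 0, 0], 5], [[0, 0, 0], [0, 0, 0], 5]]}}

```text
clock: 1.48
position: [0.4831, -0.0836, 0.1784]
ee_rot: [0.0, 0.986, -0.166, -0.0]
contact_force: [-0.4, 0.2, -0.3]
width: 0.0498
gripper_force: 0.0
```

```bash
python3 - <<'E'
from h import *
s=manip.get_state(); print(s['clock'],s['position'],s['ee_rot'],s['qpos'])
c=eyes.get_calibration('wrist'); im=grab('wrist','w1.png'); np.save('w1.npy',im)
h=cv2.cvtColor(im,cv2.COLOR_RGB2HSV); m=cv2.inRange(h,(105,120,60),(125,255,255))
k,l,st,ce=cv2.connectedComponentsWithStats(m)
print([(ce[i].round(1).tolist(),st[i].tolist()) for i in range(1,k) if st[i][4]>20])
for p in([.4855,-.0793,.058],[.4855,-.0793,0],[.534,-.095,.085],[.4487,-.0626,.028]): print(proj('wrist',p,c))
print('disc edge',tri('scene',(241,248),'side',(280,220)), 'panel corner',onz('scene',294,270,0))
E
```

```text
1.475 [ 0.48308304 -0.08356067  0.17840254] [ 3.76815471e-04  9.86161180e-01 -1.65788899e-01 -1.61166909e-04] [-3.12737257e-01  1.96349733e-01  1.78237560e+00 -8.63312246e-04
  1.16307658e+00  1.59151735e+00]
[([267.3, 148.3], [254, 136, 27, 26, 277])]
[268.48247863 211.43720113]
[269.63381022 194.85079523]
[265.93953654 151.78262125]
[265.34805097 243.72850416]
disc edge (array([0.46332759, 0.21546274, 0.27528508]), np.float64(0.007612771692983903)) panel corner [0.50656805 0.02712823 0.        ]
```

View pics/w1.png

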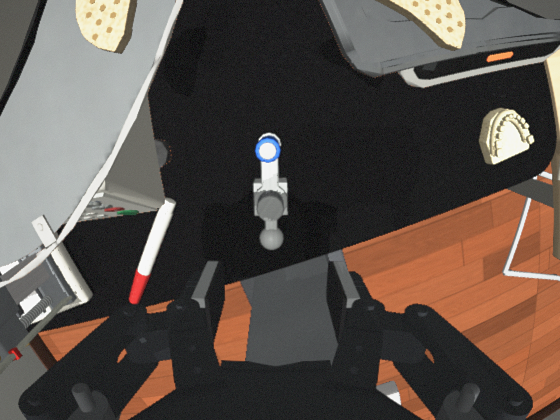

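The wrist view shows the crank: stub top at about (270,206), ball (271,239), blue handle top (268,150); the marker pen is clear to the left.

```bash
python3 - <<'E'
from h import *
im=np.load('w1.npy'); g=cv2.cvtColor(im,cv2.COLOR_RGB2GRAY)[120:260,230:310]
cv2.imwrite('pics/w1z.png',cv2.resize(im[130:255,225:315][:,:,::-1],None,fx=4,fy=4,interpolation=2))
s=onz('wrist',270.5,206.5,.058); b=onz('wrist',271.3,239,.028); h=onz('wrist',268,150,.085)
print(s,b,h); 
for p,q in((b,h),(s,h),(b,s)): d=q-p; print(np.degrees(np.arctan2(d[1],d[0])),np.hypot(*d[:2]))
E
```

```text
[ 0.48894309 -0.08255005  0.058     ] [ 0.45144879 -0.06973806  0.028     ] [ 0.53478363 -0.09714995  0.085     ]
-18.207937686272114 0.0877274582101459
-17.666325153116944 0.04810937840704994
-18.865559071557175 0.03962283912084923
```

View pics/w1z.png

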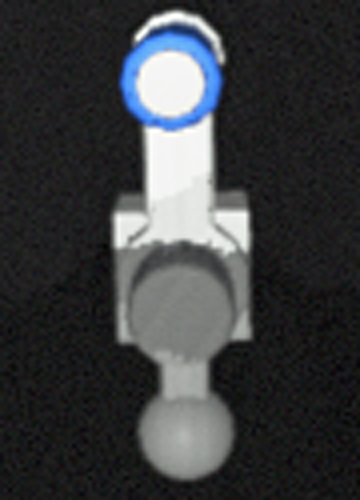

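Emit:
{"fn": "drive_tool", "kwargs": {"rows": [[[0, 0, 0.016], [0.5, 0.1, -4.5], 5], [[0, 0, 0], [0, 0, -4.5], 5], [[0, 0, 0], [0, 0, -2.5], 5], [[0, 0, 0], [0, 0, -1.4], 5], [[0, 0, 0], [0, 0, 0], 5]]}}

```text
clock: 2.15
position: [0.488, -0.0827, 0.0491]
ee_rot: [0.0, 0.987, -0.159, -0.0]
contact_force: [-1.5, -0.2, 0.2]
width: 0.0505
gripper_force: 0.0
```

Emit:
{"fn": "drive_tool", "kwargs": {"rows": [[[0, 0, 0], [0, 0, 0], 1.5], [[0, 0, 0], [0, 0, 0], 1.5], [[0, 0, 0], [0, 0, 0], 1.5], [[0, 0, 0], [0, 0, 0], 1.5]], "force": 70}}

```text
clock: 2.65
position: [0.4894, -0.0822, 0.0507]
ee_rot: [0.0, 0.987, -0.158, 0.001]
contact_force: [-0.5, 0.3, 7.2]
width: 0.0198
gripper_force: 68.3
```

The zoomed crop shows the stub top at (270.8,207.8) and handle top at (267.8,151) in image pixels. The stub is now gripped. I'll check the disc of the oven for clearance before carrying it over.

```bash
python3 - <<'E'
from h import *
ax,e=tri('scene',(203,124),'side',(211.4,147)); print(ax,e)
k=1.4286
sc=[(186,300),(300,353),(427,270)]; sd=[(216,308),(290,358),(407,300)]
for z in(.1,.15,.2,.25,.3):
    f=lambda n,P:[round(float(np.linalg.norm(onz(n,u/k,v/k,z)[:2]-ax[:2])),3) for u,v in P]
    print(z,f('scene',sc),f('side',sd))
E
```

```text
[0.73559707 0.10187026 0.38304413] 0.0019002276897686211
0.1 [0.241, 0.126, 0.243] [0.238, 0.137, 0.231]
0.15 [0.22, 0.17, 0.226] [0.21, 0.191, 0.216]
0.2 [0.213, 0.215, 0.222] [0.205, 0.247, 0.223]
0.25 [0.221, 0.26, 0.233] [0.224, 0.305, 0.25]
0.3 [0.242, 0.305, 0.256] [0.262, 0.362, 0.291]
```

Emit:
{"fn": "drive_tool", "kwargs": {"rows": [[[0, 0, 0], [0, 0, 2], 1.5], [[0, 0, 0], [0, 0, 5], 1.5], [[0, 0, 0], [0, 0, 6], 1.5], [[0, 0, 0], [0, 0, 6], 1.5], [[0, 0, 0], [0, 0, 5], 1.5], [[0, 0, 0], [0, 0, 0], 1.5]]}}

```text
clock: 3.4
position: [0.4902, -0.0825, 0.2934]
ee_rot: [0.001, 0.987, -0.158, 0.004]
contact_force: [0.6, -0.2, -3.8]
width: 0.0196
gripper_force: 69.2
```

Emit:
{"fn": "drive_tool", "kwargs": {"rows": [[[0, 0, 0.095], [-0.75, 5.2, 0], 1.5], [[0, 0, 0.095], [-0.75, 5.2, 0], 1.5], [[0, 0, 0.095], [-0.75, 5.2, 0], 1.5], [[0, 0, 0.095], [-0.75, 5.2, 0.5], 1.5], [[0, 0, 0], [0, 0, 0], 1.5], [[0, 0, 0], [0, 0, 0], 1.5]]}}

```text
clock: 4.15
position: [0.4573, 0.1258, 0.2925]
ee_rot: [0.001, 0.999, 0.032, -0.002]
contact_force: [0.4, 0.3, -4.3]
width: 0.0195
gripper_force: 69.5
```

```bash
python3 - <<'E'
from h import *
s=manip.get_state(); print(s['clock'],s['position'],s['ee_rot'])
c=eyes.get_calibration('wrist'); np.save('w2c.npy',c,allow_pickle=True); im=grab('wrist'); np.save('w2.npy',im)
p=proj('wrist',[.46,.218,.227],c); print(p)
cv2.imwrite('pics/w2.png',cv2.resize(im[:,:,::-1],(800,600),interpolation=2))
E
```

```text
4.15 [0.4572869  0.12576732 0.29254729] [ 7.05705588e-04  9.99493707e-01  3.17621560e-02 -1.73105503e-03]
[139.04836186 222.83134225]
```

View pics/w2.png

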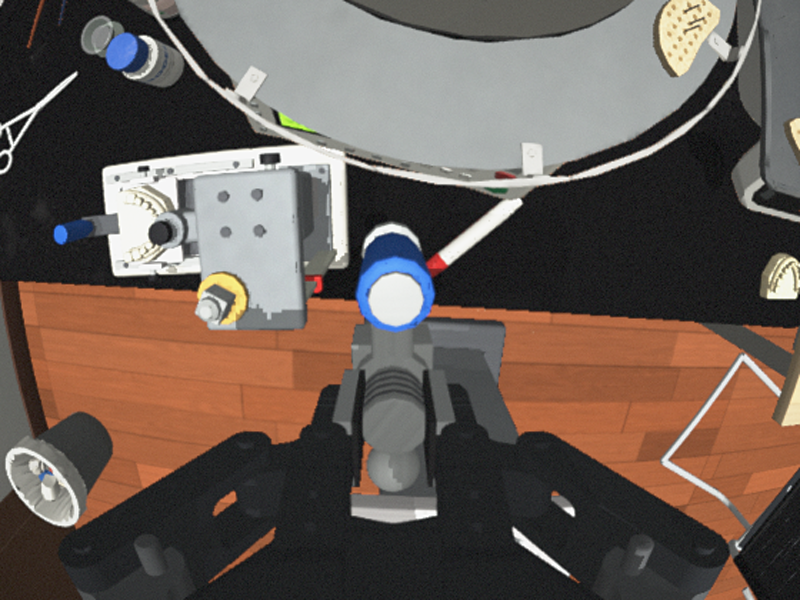

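The wrist view shows the crank held upright (stub (393,422), handle (397,299)), and the screw end left of it: spigot top about (208,310), square just right of it, bracket corners (304,327), (297,168), (193,175), (207,326) (all in 800x600 pixels). I'll zoom in on the screw.

```bash
python3 - <<'E'
from h import *
c=np.load('w2c.npy',allow_pickle=True).item(); im=np.load('w2.npy')
cv2.imwrite('pics/w2z.png',cv2.resize(im[110:235,125:220][:,:,::-1],None,fx=4.8,fy=4.8,interpolation=2))
k=1.4286
for u,v in((304,327),(297,168),(193,175),(207,326)): print(onz('wrist',u/k,v/k,.199,c).round(4))
print('spig',onz('wrist',208/k,311/k,.227,c).round(4))
print('handle',onz('wrist',397/k,299/k,.085+.2435,c),onz('wrist',393/k,422/k,.058+.2425,c))
E
```

```text
[0.4491 0.171  0.199 ]
[0.5303 0.1764 0.199 ]
[0.5266 0.2315 0.199 ]
[0.4457 0.2257 0.199 ]
spig [0.464  0.2128 0.227 ]
handle [0.50449279 0.12736992 0.3285    ] [0.45698835 0.12516488 0.3005    ]
```

View pics/w2z.png

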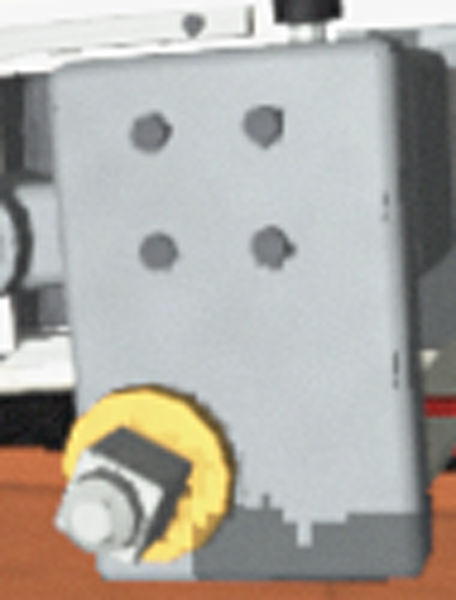

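The square in the crop is turned relative to the bracket: top-face corners about (95,452), (165,483), (138,560), (60,530); spigot top about (93,515).

```bash
python3 - <<'E'
from h import *
c=np.load('w2c.npy',allow_pickle=True).item(); im=np.load('w2.npy')
f=lambda x,y,z:onz('wrist',125+x/4.8,110+y/4.8,z,c)
P=np.array([f(*p,.221) for p in((95,452),(165,483),(138,560),(60,530))])[:,:2]
print(P.round(4),P.mean(0)); 
for i in range(4):
    d=P[(i+1)%4]-P[i]; print(np.degrees(np.arctan2(d[1],d[0]))%90,np.hypot(*d))
# vertical top edges base: dark face back edge at z=.205
print('base edge',f(122,428,.205),f(190,465,.205),f(93,515,.227))
d=f(190,465,.205)-f(122,428,.205);print(np.degrees(np.arctan2(d[1],d[0]))%90)
# Collar centre
h=cv2.cvtColor(im,cv2.COLOR_RGB2HSV); m=cv2.inRange(h,(15,90,120),(30,255,255)); m[:,:125]=0;m[:185]=0;m[235:]=0;m[:,190:]=0
print(cv2.minEnclosingCircle(cv2.findNonZero(m))); (u,v),r=cv2.minEnclosingCircle(cv2.findNonZero(m)); print(onz('wrist',u,v,.205,c))
cv2.imwrite('pics/sq.png',cv2.resize(im[190:235,130:180][:,:,::-1],None,fx=12,fy=12,interpolation=2))
E
```

```text
[[0.4717 0.2154]
 [0.4677 0.2047]
 [0.4558 0.2095]
 [0.4595 0.2218]] [0.46366774 0.21282029]
69.6892519703765 0.011434280864477422
68.02039658792219 0.012855484095953926
73.0846976145953 0.012847079996923867
62.30214753212657 0.013724840070607692
base edge [0.47097878 0.21734488 0.205     ] [0.46574688 0.20629838 0.205     ] [0.4642403  0.21369871 0.227     ]
64.65656328897394
((155.26527404785156, 208.34107971191406), 18.438283920288086)
[0.46419666 0.21374362 0.205     ]
```

View pics/sq.png

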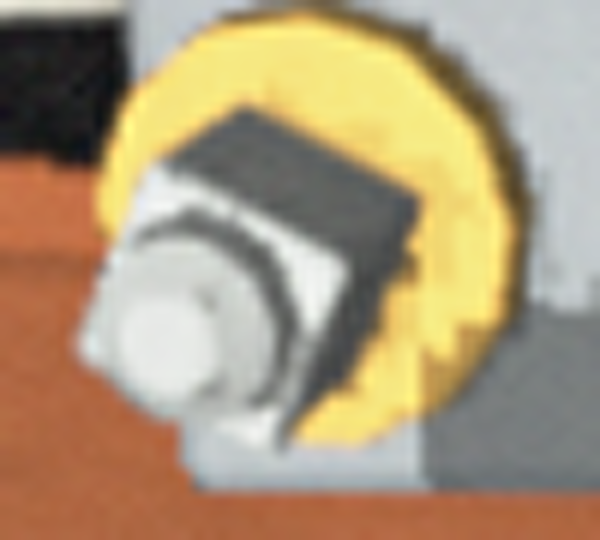

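The enlarged square shows top-face corners (155,168), (350,262), (280,447), (82,350), and base corners (245,107), (418,197).

```bash
python3 - <<'E'
from h import *
c=np.load('w2c.npy',allow_pickle=True).item()
f=lambda x,y,z:onz('wrist',130+x/12-.5+.04,190+y/12-.5+.04,z,c)
P=np.array([f(*p,.221) for p in((155,168),(350,262),(280,447),(82,350))])[:,:2]
print(P.mean(0))
for i in range(4):
    d=P[(i+1)%4]-P[i]; print(np.degrees(np.arctan2(d[1],d[0]))%90,np.hypot(*d))
for i in range(2):
    d=P[i+2]-P[i]; print('diag',(np.degrees(np.arctan2(d[1],d[0]))+45)%90,np.hypot(*d))
d=f(418,197,.205)-f(245,107,.205);print(np.degrees(np.arctan2(d[1],d[0]))%90)
E
```

```text
[0.4638808  0.21375751]
67.80274962502394 0.012922888108993903
66.62948235404133 0.012525414796904211
67.73079829865158 0.013415620587797312
64.37443703920937 0.012528362384978214
diag 68.1294483100443 0.017811748764831343
diag 65.25211191653582 0.018529013464224527
65.77438792813285
```

Emit:
{"fn": "drive_tool", "kwargs": {"rows": [[[0, 0, -0.155], [0.2, 2.9, 0], 1.5], [[0, 0, -0.155], [0.2, 2.9, 0], 1.5], [[0, 0, -0.155], [0.25, 3.0, 0], 1.5], [[0, 0, 0], [0, 0, 0], 1.5], [[0, 0, 0], [0, 0, 0], 1.5]]}}

```text
clock: 4.82
position: [0.4649, 0.2125, 0.2937]
ee_rot: [0.001, 0.98, -0.2, -0.0]
contact_force: [0.1, 0.8, -3.2]
width: 0.019
gripper_force: 69.7
```

Emit:
{"fn": "drive_tool", "kwargs": {"rows": [[[0, 0, 0], [-0.1, 0.1, -0.8], 1.5], [[0, 0, 0], [0, 0, -0.8], 1.5], [[0, 0, 0], [0, 0, -0.4], 1.5], [[0, 0, 0], [0, 0, 0], 1.5]]}}

```text
clock: 5.32
position: [0.4639, 0.2147, 0.2739]
ee_rot: [0.0, 0.98, -0.2, -0.0]
contact_force: [0.5, -1.1, -3.6]
width: 0.0192
gripper_force: 69.7
```

Emit:
{"fn": "drive_tool", "kwargs": {"rows": [[[0, 0, 0], [0, 0, -0.3], 1.5], [[0, 0, 0], [0, 0, -0.3], 1.5], [[0, 0, 0], [0, 0, 0], 1.5]]}}

```text
clock: 5.7
position: [0.4644, 0.2152, 0.2711]
ee_rot: [-0.001, 0.98, -0.2, 0.002]
contact_force: [-2.4, -0.8, 8.9]
width: 0.0195
gripper_force: 71.0
```

Emit:
{"fn": "drive_tool", "kwargs": {"rows": [[[0, 0, 0], [0, -0.15, 0], 1.5], [[0, 0, 0], [0, 0, 0], 1.5]]}}

```text
clock: 5.95
position: [0.4646, 0.2147, 0.2712]
ee_rot: [-0.002, 0.98, -0.2, 0.002]
contact_force: [-1.1, 0.5, 8.3]
width: 0.0195
gripper_force: 71.0
```

Emit:
{"fn": "drive_tool", "kwargs": {"rows": [[[0, 0, 0], [0, -0.1, 0], 1.5], [[0, 0, 0], [0, 0, 0], 1.5]]}}

```text
clock: 6.2
position: [0.4645, 0.2143, 0.2711]
ee_rot: [-0.003, 0.98, -0.2, 0.002]
contact_force: [-0.9, 2.2, 7.5]
width: 0.0193
gripper_force: 71.0
```

Emit:
{"fn": "drive_tool", "kwargs": {"rows": [[[0, 0, 0], [-0.1, 0, 0], 1.5], [[0, 0, 0], [0, 0, 0], 1.5]]}}

```text
clock: 6.45
position: [0.4641, 0.2143, 0.271]
ee_rot: [-0.003, 0.98, -0.2, 0.002]
contact_force: [-0.5, 2.1, 7.4]
width: 0.0195
gripper_force: 70.9
```

Emit:
{"fn": "drive_tool", "kwargs": {"rows": [[[0, 0, 0], [0, 0, 0.6], 1.5], [[0, 0, 0], [0, 0, 0.6], 1.5], [[0, 0, 0], [0, 0, 0], 1.5]]}}

```text
clock: 6.82
position: [0.4628, 0.2125, 0.2805]
ee_rot: [0.0, 0.98, -0.2, 0.0]
contact_force: [0.4, 0.3, -3.5]
width: 0.0192
gripper_force: 69.8
```

```bash
python3 - <<'E'
from h import *
s=manip.get_state(); print(s['clock'],s['position'],s['ee_rot'])
c=eyes.get_calibration('wrist'); im=grab('wrist'); np.save('w3.npy',im); np.save('w3c.npy',c,allow_pickle=True)
sd=grab('side'); np.save('s3.npy',sd); sc=grab('scene'); np.save('sc3.npy',sc)
p=proj('side',[.464,.2137,.235]).astype(int); q=proj('scene',[.464,.2137,.235]).astype(int); print(p,q)
W=cv2.resize(im[180:360,200:350],(500,600),interpolation=2)
A=cv2.resize(sd[p[1]-25:p[1]+25,p[0]-25:p[0]+25],(300,300),interpolation=2)
B=cv2.resize(sc[q[1]-25:q[1]+25,q[0]-25:q[0]+25],(300,300),interpolation=2)
cv2.imwrite('pics/c3.png',np.hstack([W,np.vstack([A,B])])[:,:,::-1])
print(proj('wrist',[.464,.2137,.227],c))
E
```

```text
6.825 [0.46284973 0.21249069 0.28052486] [ 5.68296658e-05  9.79846282e-01 -1.99752996e-01  2.34544974e-05]
[280 232] [242 258]
[271.80576601 242.55672409]
```

View pics/c3.png

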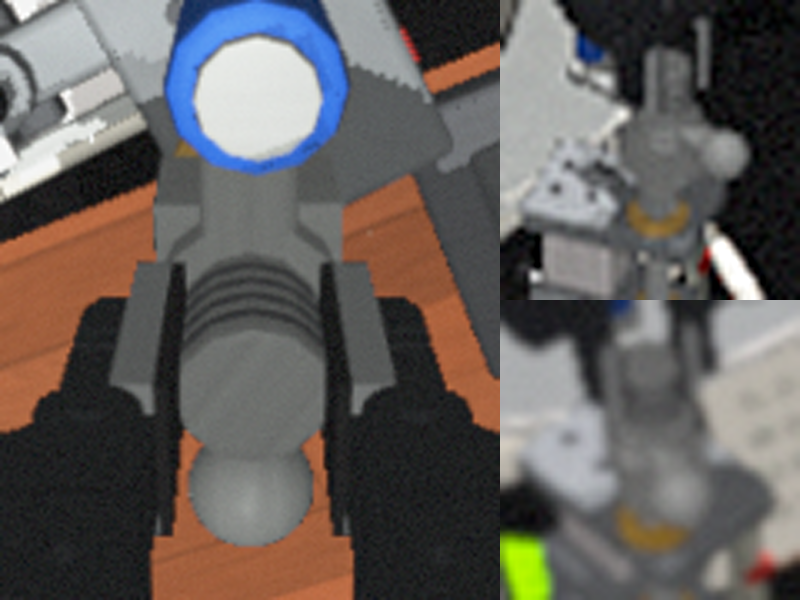

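The picture shows the crank held straight and level in the pads, ball toward the robot, with the brass collar just below the hub. The fit is off by about a millimetre, so I'll make a small compliant search.

Emit:
{"fn": "drive_tool", "kwargs": {"rows": [[[0, 0, 0], [0, 0.25, -0.7], 1.5], [[0, 0, 0], [0, 0, -0.5], 1.5], [[0, 0, 0], [0, 0.1, 0], 1.5], [[0, 0, 0], [0, 0.1, 0], 1.5], [[0, 0, 0], [-0.1, 0, 0], 1.5], [[0, 0, 0], [-0.1, 0, 0], 1.5], [[0, 0, 0], [0, 0, 0], 1.5]]}}

```text
clock: 7.85
position: [0.4628, 0.2158, 0.2707]
ee_rot: [0.0, 0.98, -0.2, 0.003]
contact_force: [0.4, -4.1, 8.6]
width: 0.0192
gripper_force: 71.0
```

Emit:
{"fn": "drive_tool", "kwargs": {"rows": [[[0, 0, 0], [0, -0.1, 0], 1.5], [[0, 0, 0], [0, -0.1, 0], 1.5], [[0, 0, 0], [0, -0.1, 0], 1.5], [[0, 0, 0], [0, -0.1, 0], 1.5], [[0, 0, 0], [0, -0.1, 0], 1.5], [[0, 0, 0], [0, 0, 0], 1.5]]}}

```text
clock: 8.6
position: [0.4633, 0.2143, 0.271]
ee_rot: [-0.004, 0.98, -0.2, 0.003]
contact_force: [1.3, 4.4, 8.4]
width: 0.0194
gripper_force: 70.9
```

Emit:
{"fn": "drive_tool", "kwargs": {"rows": [[[0, 0, 0], [0.3, 0.3, 0.1], 1.5], [[0, 0, 0], [0, 0, -0.1], 1.5], [[0, 0, 0.04], [0, 0, 0], 1.5], [[0, 0, 0.04], [0, 0, 0], 1.5], [[0, 0, 0.04], [0, 0, 0], 1.5], [[0, 0, 0.04], [0, 0, 0], 1.5], [[0, 0, 0], [0, 0, 0], 1.5]]}}

```text
clock: 9.48
position: [0.4643, 0.2143, 0.2705]
ee_rot: [0.0, 0.993, -0.121, 0.002]
contact_force: [-1.9, -3.3, 9.1]
width: 0.0193
gripper_force: 71.1
```

Emit:
{"fn": "drive_tool", "kwargs": {"rows": [[[0, 0, -0.08], [0, 0, 0], 1.5], [[0, 0, -0.08], [0, 0, 0], 1.5], [[0, 0, -0.05], [0, 0, 0], 1.5], [[0, 0, -0.05], [0, 0, 0], 1.5], [[0, 0, -0.05], [0, 0, 0], 1.5], [[0, 0, -0.05], [0, 0, 0], 1.5], [[0, 0, 0], [0, 0, 0], 1.5]]}}

```text
clock: 10.35
position: [0.4644, 0.2139, 0.2683]
ee_rot: [0.001, 0.955, -0.296, 0.001]
contact_force: [1.8, -4.0, 0.1]
width: 0.0193
gripper_force: 70.0
```

Emit:
{"fn": "drive_tool", "kwargs": {"rows": [[[0, 0, 0.03], [0, 0, -0.3], 1.5], [[0, 0, 0], [0, 0, -0.3], 1.5], [[0, 0, 0], [0, 0, 0], 1.5]]}}

```text
clock: 10.72
position: [0.4644, 0.2141, 0.2619]
ee_rot: [0.001, 0.96, -0.282, 0.001]
contact_force: [3.2, -4.2, -1.2]
width: 0.0195
gripper_force: 70.0
```

In it goes. I'll press it fully down.

Emit:
{"fn": "drive_tool", "kwargs": {"rows": [[[0, 0, 0], [0, 0, -0.3], 1.5], [[0, 0, 0], [0, 0, -0.3], 1.5], [[0, 0, 0], [0, 0, -0.3], 1.5], [[0, 0, 0], [0, 0, 0], 1.5]]}}

```text
clock: 11.22
position: [0.4652, 0.2138, 0.2556]
ee_rot: [0.0, 0.96, -0.282, 0.002]
contact_force: [1.6, -6.5, 10.0]
width: 0.0193
gripper_force: 71.2
```

Seated (TCP 0.2556, as predicted). Next: clip and pointer heights, by colour.

```bash
python3 - <<'E'
from h import *
for n in('scene','side'):
  for fn in(n+'0.npy',{'scene':'sc3.npy','side':'s3.npy'}[n]):
    im=np.load(fn); h=cv2.cvtColor(im,cv2.COLOR_RGB2HSV)
    q=proj(n,[.452,.19,.14]).astype(int)
    m=(cv2.inRange(h,(0,140,70),(8,255,255))|cv2.inRange(h,(172,140,70),(180,255,255)))
    b=cv2.inRange(h,(12,90,60),(28,255,255))
    for nm,mm in(('red',m),('brass',b)):
        z=np.zeros_like(mm); z[q[1]-40:q[1]+40,q[0]-30:q[0]+30]=mm[q[1]-40:q[1]+40,q[0]-30:q[0]+30]
        k,l,st,ce=cv2.connectedComponentsWithStats(z)
        print(fn,q,nm,[(ce[i].round(1).tolist(),st[i].tolist()) for i in range(1,k) if st[i][4]>=3])
a=np.load('scene0.npy'); b=np.load('side0.npy'); 
q=proj('scene',[.452,.19,.14]).astype(int);p=proj('side',[.452,.19,.14]).astype(int)
f=lambda i,q:cv2.resize(i[q[1]-37:q[1]+38,q[0]-25:q[0]+25],(400,600),interpolation=cv2.INTER_NEAREST)
cv2.imwrite('pics/clip.png',np.hstack([f(a,q),f(b,p)])[:,:,::-1])
E
```

```text
scene0.npy [257 283] red [([281.5, 251.5], [281, 251, 2, 2, 4]), ([260.4, 277.6], [259, 276, 4, 4, 8])]
scene0.npy [257 283] brass [([242.4, 269.8], [237, 265, 12, 9, 71]), ([244.8, 285.9], [241, 283, 8, 6, 24]), ([256.9, 287.9], [256, 287, 3, 3, 8])]
sc3.npy [257 283] red [([281.5, 251.5], [281, 251, 2, 2, 4]), ([260.2, 278.0], [259, 277, 4, 3, 8])]
sc3.npy [257 283] brass [([241.2, 271.6], [237, 268, 11, 7, 45]), ([244.7, 286.0], [241, 283, 8, 6, 23]), ([257.0, 288.0], [256, 287, 3, 3, 7])]
side0.npy [287 254] red [([288.5, 250.0], [288, 249, 2, 3, 4]), ([303.2, 269.0], [299, 263, 9, 13, 64]), ([315.2, 281.8], [314, 280, 3, 4, 6]), ([315.0, 285.0], [314, 285, 3, 1, 3])]
side0.npy [287 254] brass [([280.6, 243.1], [276, 241, 10, 5, 35]), ([281.1, 257.9], [278, 256, 7, 4, 16]), ([263.4, 286.2], [263, 284, 2, 5, 9])]
s3.npy [287 254] red [([288.8, 250.2], [288, 249, 2, 3, 4]), ([303.2, 268.8], [299, 263, 9, 13, 61])]
s3.npy [287 254] brass [([280.6, 243.4], [276, 241, 10, 5, 32]), ([280.9, 258.0], [278, 256, 7, 4, 14]), ([263.4, 286.2], [263, 284, 2, 5, 9])]
```

View pics/clip.png

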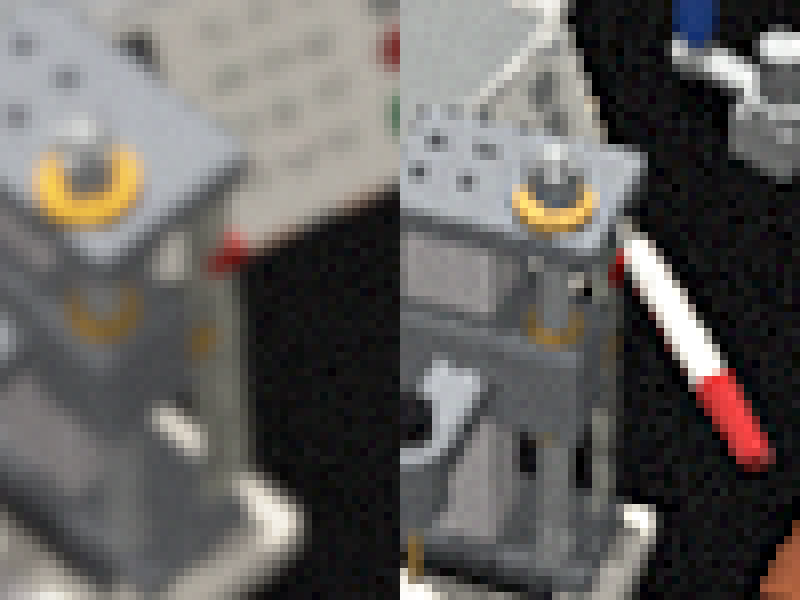

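The crop shows the red clip at scene (260.4,277.6), side (288.6,250.1), and the brass pointer below it at scene (256.9,287.9), side about (288.2,260).

```bash
python3 - <<'E'
from h import *
c=tri('scene',(260.3,277.7),'side',(288.6,250.1)); p=tri('scene',(257,287.9),'side',(288.2,260.1)); print('clip',c,'pointer',p)
ex=np.array([.068,-.998]);ey=np.array([.998,.068]);O=np.array([.464,.2137])-.062*ex+.03*ey; print('O',O)
for q in(c[0],p[0]): print((q[:2]-O)@ex,(q[:2]-O)@ey,q[2])
# vertical px/m near strip
for n in('scene','side'):
    a=proj(n,c[0]);b=proj(n,c[0]-[0,0,.02]); print(n,(b-a)/20)
# stylus/knob: brass stylus lower end in side
for k in range(6): print(k,round(1000*(np.radians(27.2+90*k)*.00255),1),end='; ')
print(); print(proj('scene',[*O,.06]),proj('side',[*O,.06]),proj('side',[*O,.07]))
s=manip.get_state();print(s['qpos'],s['moment'])
E
```

```text
clip (array([0.45522147, 0.17773208, 0.14707028]), np.float64(0.0006861654708842068)) pointer (array([0.45115318, 0.19166644, 0.12321387]), np.float64(0.0022932789808374006))
O [0.489724 0.277616]
0.09733797783360862 -0.04122563598071084 0.14707028133244837
0.08315484926326254 -0.04433825188022283 0.12321386799044437
scene [0.021159   0.27016191]
side [-0.00436993  0.26172578]
0 1.2; 1 5.2; 2 9.2; 3 13.2; 4 17.2; 5 21.2; 
[219.52627975 314.84583983] [263.28050827 291.19977886] [263.20682604 288.71335765]
[ 0.29730119  0.1713193   1.61275852 -0.00352389  1.35389024  2.43970343] [-1.41424145 -0.06605349  0.08176642]
```

Emit:
{"fn": "drive_tool", "kwargs": {"rows": [[[0, 0, 0], [0, 0, 0.2], 5], [[0, 0, 0], [0, 0, 0], 5], [[0, 0, 0], [0, 0, 3], 5], [[0, 0, 0], [0, 0, 2.5], 5], [[0, 0, 0], [2.1, -1.35, 0], 5], [[0, 0, 0], [2.1, -1.35, 0], 5], [[0, 0, 0], [0, 0, 0], 5]]}}

```text
clock: 12.1
position: [0.5075, 0.1864, 0.3083]
ee_rot: [0.001, 0.959, -0.283, -0.001]
contact_force: [-0.9, 0.3, -0.3]
width: 0.0497
gripper_force: 0.0
```

```bash
python3 - <<'E'
from h import *
s=manip.get_state(); print(s['clock'],s['position'],s['ee_rot'],s['qpos'][5],s['contact_force'])
c=eyes.get_calibration('wrist'); im=grab('wrist')
h=cv2.cvtColor(im,cv2.COLOR_RGB2HSV); m=cv2.inRange(h,(105,120,60),(125,255,255))
k,l,st,ce=cv2.connectedComponentsWithStats(m)
print([(ce[i].round(1).tolist(),st[i].tolist()) for i in range(1,k) if st[i][4]>20])
print(proj('wrist',[.5064,.1866,.29],c),proj('wrist',[.4645,.2138,.263],c))
# white cap disc inside blue bbox
i=max((i for i in range(1,k)),key=lambda i:st[i][4]); x,y,w,hh,_=st[i]
g=cv2.inRange(h,(0,0,150),(180,60,255))[y:y+hh,x:x+w]; k2,l2,s2,c2=cv2.connectedComponentsWithStats(g); j=1+np.argmax(s2[1:,4]); print(s2[j],c2[j]+[x,y]); print(onz('wrist',*(c2[j]+[x,y]),.29,c))
E
```

```text
12.1 [0.50750122 0.18644096 0.30825587] [ 8.71448971e-04  9.58977627e-01 -2.83477814e-01 -1.21647490e-03] 2.3692267681785197 [-0.8818715   0.25326085 -0.30451245]
[([105.5, 179.1], [93, 166, 27, 28, 601]), ([273.5, 252.9], [257, 230, 34, 55, 1082]), ([145.0, 293.4], [135, 281, 21, 25, 311])]
[275.13037636 270.75511375] [274.95752517 319.37221106]
[ 0 49  4  6 15] [258.  281.6]
[0.50587507 0.19762356 0.29      ]
```

Emit:
{"fn": "drive_tool", "kwargs": {"rows": [[[0, 0, 0], [0, 0, -2], 5], [[0, 0, 0], [0, 0, -2], 5], [[0, 0, 0], [0, 0, 0], 1], [[0, 0, 0], [0, 0, 0], 1], [[0, 0, 0], [0, 0, 0], 1], [[0, 0, 0], [0, 0, 0], 1]], "force": 40}}

```text
clock: 12.9
position: [0.5059, 0.1881, 0.2707]
ee_rot: [-0.0, 0.959, -0.282, 0.0]
contact_force: [-0.1, 0.1, -1.5]
width: 0.0167
gripper_force: 39.1
```

```bash
cat > orb.py <<'E'
import sys, numpy as np
a0,st,n=map(float,sys.argv[1:4]); a=np.radians(a0-st*np.arange(int(n)+1)); p=5.0*np.c_[np.cos(a),np.sin(a)]
P=p.round(2); print(np.diff(P,axis=0).round(2).tolist())
E
python3 orb.py -32 24 18
```

```text
[[-1.44, -1.5], [-1.93, -0.77], [-2.08, 0.07], [-1.87, 0.91], [-1.33, 1.59], [-0.58, 2.0], [0.29, 2.06], [1.1, 1.76], [1.73, 1.17], [2.04, 0.36], [2.02, -0.51], [1.64, -1.28], [0.98, -1.83], [0.14, -2.08], [-0.71, -1.95], [-1.44, -1.5], [-1.93, -0.77], [-2.08, 0.07]]
```

Emit:
{"fn": "drive_tool", "kwargs": {"rows": [[[0, 0, 0.05], [-1.44, -1.5, 0], 1], [[0, 0, 0.05], [-1.93, -0.77, 0], 1], [[0, 0, 0.05], [-2.08, 0.07, 0], 1], [[0, 0, 0.05], [-1.87, 0.91, 0], 1]]}}

```text
clock: 13.4
position: [0.4333, 0.1749, 0.2707]
ee_rot: [-0.0, 0.983, -0.185, 0.002]
contact_force: [5.7, 2.8, -7.1]
width: 0.0168
gripper_force: 39.3
```

Emit:
{"fn": "drive_tool", "kwargs": {"rows": [[[0, 0, 0.05], [-1.33, 1.59, -0.1], 1], [[0, 0, 0.05], [-0.58, 2.0, 0], 1], [[0, 0, 0.05], [0.29, 2.06, 0], 1], [[0, 0, 0.05], [1.1, 1.76, 0], 1], [[0, 0, 0], [1.73, 1.17, 0], 1], [[0, 0, 0], [2.04, 0.36, 0], 1], [[0, 0, 0], [2.02, -0.51, 0], 1]]}}

```text
clock: 14.28
position: [0.4848, 0.2609, 0.27]
ee_rot: [-0.001, 0.996, -0.085, -0.001]
contact_force: [-4.6, -0.8, 3.9]
width: 0.0167
gripper_force: 40.7
```

Emit:
{"fn": "drive_tool", "kwargs": {"rows": [[[0, 0, 0], [1.64, -1.28, 0], 1], [[0, 0, 0], [0.98, -1.83, 0], 1], [[0, 0, 0], [0.14, -2.08, 0], 1], [[0, 0, 0], [-0.71, -1.95, 0], 1], [[0, 0, 0], [-1.44, -1.5, 0], 1], [[0, 0, 0], [-1.93, -0.77, 0], 1], [[0, 0, 0], [-2.08, 0.07, 0], 1], [[0, 0, 0], [0, 0, 0], 1]]}}

```text
clock: 15.28
position: [0.4498, 0.1661, 0.2699]
ee_rot: [-0.0, 0.996, -0.086, 0.0]
contact_force: [-0.1, 2.5, 5.3]
width: 0.0167
gripper_force: 41.0
```

```bash
cat > meas.py <<'E'
from h import *
s=manip.get_state(); print(s['clock'],s['position'],s['qpos'].round(2) if hasattr(s['qpos'],'round') else s['qpos'],s['contact_force'])
for n in('scene','side'):
    im=grab(n); np.save('m_'+n+'.npy',im); h=cv2.cvtColor(im,cv2.COLOR_RGB2HSV); q=proj(n,[.452,.19,.14]).astype(int)
    m=cv2.inRange(h,(0,140,70),(8,255,255))|cv2.inRange(h,(172,140,70),(180,255,255)); b=cv2.inRange(h,(12,90,60),(28,255,255))
    for nm,mm in(('red',m),('brass',b)):
        z=np.zeros_like(mm); z[q[1]-40:q[1]+40,q[0]-30:q[0]+30]=mm[q[1]-40:q[1]+40,q[0]-30:q[0]+30]
        k,l,st,ce=cv2.connectedComponentsWithStats(z)
        print(n,nm,[(ce[i].round(1).tolist(),st[i].tolist()) for i in range(1,k) if st[i][4]>=3])
E
python3 meas.py
```

```text
15.275 [0.44978761 0.16612703 0.269874  ] [0.21 0.11 1.65 0.   1.38 1.95] [-0.10846288  2.53068931  5.26910031]
scene red [([281.5, 251.5], [281, 251, 2, 2, 4]), ([260.2, 278.0], [259, 277, 4, 3, 8])]
scene brass [([242.9, 281.3], [240, 279, 8, 5, 16]), ([256.4, 283.3], [256, 282, 2, 4, 7])]
side red [([288.6, 250.2], [288, 249, 2, 3, 5]), ([303.3, 269.0], [299, 263, 9, 13, 63]), ([312.7, 287.3], [312, 287, 2, 2, 3])]
side brass [([278.0, 244.7], [277, 244, 3, 2, 3]), ([281.2, 252.9], [278, 251, 7, 4, 15]), ([263.0, 281.5], [263, 279, 1, 6, 6])]
```

Emit:
{"fn": "drive_tool", "kwargs": {"rows": [[[0, 0, 0], [0, 0, -0.1], 5], [[0, 0, 0], [0, 0, 0], 5], [[0, 0, 0], [0, 0, 2.5], 5], [[0, 0, 0], [0, 0, 3.5], 5], [[0, 0, 0.18], [-2, -1, 0], 5], [[0, 0, 0.18], [-3, -1.5, 0], 5], [[0, 0, 0.18], [-3, -1.5, 0], 5], [[0, 0, 0.18], [-3, -1, -2], 5]]}}

```text
clock: 16.38
position: [0.341, 0.1152, 0.3085]
ee_rot: [0.001, 0.962, 0.273, 0.0]
contact_force: [0.8, -0.9, -0.8]
width: 0.0503
gripper_force: 0.0
```

Emit:
{"fn": "drive_tool", "kwargs": {"rows": [[[0, 0, 0.18], [-1, 0, -4], 5], [[0, 0, 0.18], [0, 0, -4], 5], [[0, 0, 0.18], [0, 0, -3], 5], [[0, 0, 0.18], [0, 0, -3], 5], [[0, -0.13, 0.18], [0, 0, 0], 5], [[0, -0.13, 0.12], [0, 0, 0], 5], [[0, -0.14, 0], [0, 0, 0], 5], [[0, 0, 0], [0, 0, 0], 5]]}}

```text
clock: 17.38
position: [0.3274, 0.1154, 0.1663]
ee_rot: [0.119, 0.704, 0.686, 0.142]
contact_force: [0.3, 0.7, 0.3]
width: 0.0498
gripper_force: 0.0
```

```bash
cat > wm.py <<'E'
from h import *
s=manip.get_state(); print(s['clock'],s['position'],s['qpos'].round(2))
c=eyes.get_calibration('wrist'); im=grab('wrist'); np.save('w4.npy',im); np.save('w4c.npy',c,allow_pickle=True)
V=np.array(c['view']); print('cam',-V[:3,:3].T@V[:3,3])
h=cv2.cvtColor(im,cv2.COLOR_RGB2HSV)
ex=np.array([.068,-.998]);ey=np.array([.998,.068]);O=np.array([.464,.2137])-.062*ex+.03*ey
for z in(.10,.14,.18): print(z,proj('wrist',[.455,.18,z],c).round(1))
m=cv2.inRange(h,(0,130,70),(6,255,255))|cv2.inRange(h,(173,130,70),(180,255,255)); b=cv2.inRange(h,(15,90,60),(30,255,255))
for nm,mm in(('red',m),('brass',b)):
    k,l,st,ce=cv2.connectedComponentsWithStats(mm)
    for i in range(1,k):
        if 12<st[i][4]<4000:
            o,d=ray('wrist',*ce[i],c); t=(((O-.044*ey)-o[:2])@ey)/(d[:2]@ey); P=o+t*d
            if abs(P[1]-.18)<.1: print(nm,ce[i].round(1),st[i],'on y=-44:',P.round(4),'x_s',round(float((P[:2]-O)@ex),4))
E
python3 wm.py
```

```text
17.375 [0.32740963 0.11543745 0.16633297] [ 0.17 -0.2   2.28 -0.06  0.69  0.24]
cam [0.28100709 0.1855225  0.2921242 ]
0.1 [395.1 135.4]
0.14 [433.3 138.2]
0.18 [481.2 142.9]
red [441.3 145.8] [436 135  16  21 203] on y=-44: [0.4526 0.1755 0.1495] x_s 0.0994
red [320.5 215.8] [302 198  37  37 631] on y=-44: [ 0.4588  0.0837 -0.0276] x_s 0.1914
red [420.4 263. ] [414 257  13  14 123] on y=-44: [0.4587 0.086  0.1336] x_s 0.1891
brass [421.3  22. ] [411  17  21  10 117] on y=-44: [0.4468 0.26   0.1399] x_s 0.0147
brass [510.1  84.3] [506  64  15  48 234] on y=-44: [0.45   0.2138 0.2029] x_s 0.061
brass [468.4  88. ] [461  73  19  31 279] on y=-44: [0.4501 0.2124 0.1735] x_s 0.0624
brass [431.  124.8] [425 118  13  17 160] on y=-44: [0.4516 0.189  0.1406] x_s 0.0858
```

```bash
python3 - <<'E'
from h import *
c=np.load('w4c.npy',allow_pickle=True).item(); im=np.load('w4.npy')
ex=np.array([.068,-.998]);ey=np.array([.998,.068]);O=np.array([.464,.2137])-.062*ex+.03*ey
for nm,w,n,p in(('clip',(441.3,145.8),'scene',(260.3,277.8)),('clip',(441.3,145.8),'side',(288.6,250.2)),('ptr',(431,124.8),'scene',(256.4,283.3)),('collar2',(468.4,88),'side',(281.2,252.9)),('collar2',(468.4,88),'scene',(242.9,281.3))):
    P,e=tri('wrist',w,n,p,c); print(nm,n,P.round(4),((P[:2]-O)@ex).round(4),((P[:2]-O)@ey).round(4),round(e,4))
# strip: white pixels profile between; print pointer blob mask and clip mask coords
h=cv2.cvtColor(im,cv2.COLOR_RGB2HSV)
sub=im[110:160,418:460]; hs=h[110:160,418:460]
ch=np.full(hs.shape[:2],'.'); ch[hs[...,2]<60]=' '
ch[(hs[...,2]>150)&(hs[...,1]<60)]='W'
ch[(hs[...,0]>=13)&(hs[...,0]<=32)&(hs[...,1]>80)]='b'; ch[((hs[...,0]<8)|(hs[...,0]>172))&(hs[...,1]>120)]='R'
print('\n'.join(''.join(r) for r in ch))
for y in(-.040,-.042,-.044,-.046,-.048,-.050):
    r=[]
    for w in((441.3,145.8),(431,124.8),(427,132)):
        o,d=ray('wrist',*w,c); t=((O+y*ey-o[:2])@ey)/(d[:2]@ey); r.append((o+t*d)[2].round(4))
    print(y,r)
E
```

```text
clip scene [0.457  0.176  0.1448] 0.0992 -0.0396 0.0022
clip side [0.4566 0.1755 0.1455] 0.0996 -0.04 0.0011
ptr scene [0.4555 0.1894 0.1367] 0.0857 -0.0402 0.0009
collar2 side [0.4625 0.2146 0.1642] 0.0611 -0.0315 0.0009
collar2 scene [0.4671 0.2166 0.1594] 0.0594 -0.0267 0.0043
..........................................
..........................................
..........................................
..........................................
..........................................
..........................................
..........................................
..........................................
.......bbbbbbbbbb.........................
.......bbbbbbbbbbb........................
.......bbbbbbbbbbbb.......................
.......bbbbbbbbbbbb.......................
........bbbbbbbbbbb.......................
........bbbbbbbbbbb.......................
.......bbbbbbbbbbbb.......................
........bbbbbbbbbbbb......................
........bbbbbbbbbbbb......................
........bbbbbbbbbbbb..... ................
.... ...bbbbbbbbbbbb................ .....
..
[... 1034 characters left out ...]
WWWWW.        RRRRRRRRRRRRRRRR        
WWWWWWWWW.         RRRRRRRRRRRRRR         
WWWWWWWW.               RRRR              
WWWWWWWW.                                 
WWWWWWWW.                                 
WWWWWWWW.                                 
WWWWWWWW.                                 
-0.04 [np.float64(0.1461), np.float64(0.137), np.float64(0.133)]
-0.042 [np.float64(0.1478), np.float64(0.1388), np.float64(0.1348)]
-0.044 [np.float64(0.1495), np.float64(0.1406), np.float64(0.1366)]
-0.046 [np.float64(0.1512), np.float64(0.1424), np.float64(0.1384)]
-0.048 [np.float64(0.1528), np.float64(0.1442), np.float64(0.1403)]
-0.05 [np.float64(0.1545), np.float64(0.1459), np.float64(0.1421)]
```

```bash
python3 - <<'E'
from h import *
c=np.load('w4c.npy',allow_pickle=True).item()
ex=np.array([.068,-.998]);ey=np.array([.998,.068]);O=np.array([.464,.2137])-.062*ex+.03*ey
for y in(-.040,-.042,-.044):
    print(y,[((lambda o,d:(o+((O+y*ey-o[:2])@ey)/(d[:2]@ey)*d)[2])(*ray('wrist',*w,c))).round(4) for w in((431.3,133.5),(431,125),(436,146),(439.3,146),(440.3,146),(445,146))])
E
python3 orb.py -107 24 7; python3 -c "
import numpy as np
for a in(-107,-270,-275,-280):print(a,.4645+.05*np.cos(np.radians(a)),.214+.05*np.sin(np.radians(a)))"
```

```text
-0.04 [np.float64(0.1371), np.float64(0.137), np.float64(0.1413), np.float64(0.1443), np.float64(0.1452), np.float64(0.1495)]
-0.042 [np.float64(0.1388), np.float64(0.1388), np.float64(0.143), np.float64(0.146), np.float64(0.1469), np.float64(0.1511)]
-0.044 [np.float64(0.1406), np.float64(0.1406), np.float64(0.1447), np.float64(0.1477), np.float64(0.1486), np.float64(0.1527)]
[[-1.82, 1.01], [-1.25, 1.66], [-0.47, 2.02], [0.4, 2.04], [1.19, 1.71], [1.78, 1.07], [2.07, 0.25]]
-107 0.4498814147638632 0.16618476220184822
-270 0.4645 0.264
-275 0.4688577871373829 0.26380973490458726
-280 0.4731824088833465 0.2632403876506104
```

Emit:
{"fn": "drive_tool", "kwargs": {"rows": [[[0, 0.14, 0], [0, 0, 5], 5], [[0, 0.13, 0], [0, 0, 5], 5], [[0, 0.13, 0], [0, 1, 4.6], 5], [[0, 0, -0.14], [4, 1.5, 0], 5], [[0, 0, -0.14], [4, 1.5, 0], 5], [[0, 0, 0], [4.25, 1.1, 0], 5], [[0, 0, 0], [0, 0, 0], 5]]}}

```text
clock: 18.3
position: [0.4592, 0.1673, 0.3063]
ee_rot: [-0.01, 0.809, 0.588, 0.009]
contact_force: [-0.5, -0.1, 0.2]
width: 0.0502
gripper_force: 0.0
```

Emit:
{"fn": "drive_tool", "kwargs": {"rows": [[[0, 0, 0], [-0.9, -0.1, 0], 5], [[0, 0, 0], [0, 0, 0], 5], [[0, 0, 0], [0, 0, -2], 5], [[0, 0, 0], [0, 0, -1.7], 5], [[0, 0, 0], [0, 0, 0], 1], [[0, 0, 0], [0, 0, 0], 1], [[0, 0, 0], [0, 0, 0], 1], [[0, 0, 0], [0, 0, 0], 1]]}}

```text
clock: 19.3
position: [0.4465, 0.1651, 0.2712]
ee_rot: [-0.009, 0.809, 0.588, 0.01]
contact_force: [1.2, -3.9, 2.0]
width: 0.0171
gripper_force: 39.6
```

```bash
python3 orb.py -110 24 7
```

```text
[[-1.76, 1.1], [-1.17, 1.73], [-0.36, 2.04], [0.51, 2.02], [1.28, 1.64], [1.83, 0.98], [2.08, 0.14]]
```

Emit:
{"fn": "drive_tool", "kwargs": {"rows": [[[0, 0, 0], [-1.76, 1.1, 0], 1], [[0, 0, 0], [-1.17, 1.73, 0], 1], [[0, 0, 0], [-0.36, 2.04, 0], 1], [[0, 0, 0], [0.51, 2.02, 0], 1], [[0, 0, 0], [1.28, 1.64, 0], 1], [[0, 0, 0], [1.83, 0.98, 0], 1], [[0, 0, 0], [2.08, 0.14, 0], 1], [[0, 0, 0], [0, 0, 0], 1]]}}

```text
clock: 20.3
position: [0.4716, 0.2626, 0.2701]
ee_rot: [-0.01, 0.809, 0.587, 0.01]
contact_force: [-0.7, -1.6, 4.7]
width: 0.0168
gripper_force: 39.8
```

Emit:
{"fn": "drive_tool", "kwargs": {"rows": [[[0, 0, 0], [0, 0, -0.1], 5], [[0, 0, 0], [0, 0, 0], 5], [[0, 0, 0], [0, 0, 2.2], 5], [[0, 0, 0], [0, 0, 2.5], 5], [[0, 0, 0.1], [-4, -2, 0], 5], [[0, 0, 0.1], [-4, -4, 0], 5], [[0, 0, 0.1], [-4, -4, 0], 5], [[0, 0, 0], [-2.5, -4.5, -1], 5]]}}

```text
clock: 21.3
position: [0.3233, 0.1167, 0.3064]
ee_rot: [-0.011, 0.711, 0.703, 0.009]
contact_force: [-0.0, -0.2, 0.3]
width: 0.0497
gripper_force: 0.0
```

Emit:
{"fn": "drive_tool", "kwargs": {"rows": [[[0, 0, 0], [0, 0, -4], 5], [[0, 0, 0], [0, 0, -5], 5], [[0, -0.13, 0], [0, 0, -4], 5], [[0, -0.13, 0], [0, 0, 0], 5], [[0, -0.14, 0], [0, 0, 0], 5], [[0, 0, 0], [0, 0, 0], 5]]}}

```text
clock: 22.05
position: [0.3212, 0.117, 0.1746]
ee_rot: [0.127, 0.696, 0.691, 0.148]
contact_force: [0.2, -0.5, 0.2]
width: 0.0499
gripper_force: 0.0
```

```bash
python3 wm.py; python3 - <<'E'
from h import *
im=np.load('w4.npy');c=np.load('w4c.npy',allow_pickle=True).item()
p=proj('wrist',[.455,.182,.147],c).astype(int); u0,v0=p[0]-22,p[1]-25; print(u0,v0)
h=cv2.cvtColor(im,cv2.COLOR_RGB2HSV); hs=h[v0:v0+48,u0:u0+46]
ch=np.full(hs.shape[:2],'.'); ch[(hs[...,0]>=13)&(hs[...,0]<=32)&(hs[...,1]>80)]='b'; ch[((hs[...,0]<8)|(hs[...,0]>172))&(hs[...,1]>120)]='R'
print('\n'.join(''.join(r) for r in ch))
E
```

```text
22.05 [0.32121    0.11704913 0.17462847] [ 0.19 -0.23  2.28 -0.07  0.7   0.25]
cam [0.27108893 0.18722489 0.29893952]
0.1 [391.7 139.1]
0.14 [428.3 142.6]
0.18 [473.6 147.9]
red [435.8 150. ] [431 140  15  20 179] on y=-44: [0.4526 0.1755 0.1495] x_s 0.0994
red [317.6 215.2] [300 197  36  37 597] on y=-44: [ 0.4588  0.0843 -0.0261] x_s 0.1908
red [413.4 262.1] [408 256  12  14 118] on y=-44: [0.4587 0.0847 0.1328] x_s 0.1904
brass [425.1  29. ] [415  25  21   9 121] on y=-44: [0.4467 0.261  0.1455] x_s 0.0136
brass [501.5  91.8] [498  75   8  37 198] on y=-44: [0.4499 0.2149 0.2027] x_s 0.0599
brass [470.1  95.4] [465  81  11  30 194] on y=-44: [0.45   0.2127 0.1793] x_s 0.062
brass [416.8  96.7] [416  92   2  11  13] on y=-44: [0.45   0.2128 0.1323] x_s 0.0619
brass [434.2 130.5] [429 123  12  17 154] on y=-44: [0.4516 0.189  0.1481] x_s 0.0859
413 115
..............................................
..............................................
..............................................
..............................................
..............................................
[... 1321 characters left out ...]
..............RRRRRRRR....................
..................RRRRRRRR....................
..................RRRRRRRR....................
..................RRRRRRRR....................
..................RRRRRRRR....................
.................RRRRRRRRRR...................
.................RRRRRRRRRRRRRRR..............
.................RRRRRRRRRRRRRRRR.............
..................RRRRRRRRRRRRRRR.............
..................RRRRRRRRRRRRRR..............
....................RRRRRRRRRR................
........................RR....................
..............................................
..............................................
..............................................
```

Pointer tip (columns 20–23) is now level with the clip (18–25), so the arm is at the right height. Next is the table handle.

Emit:
{"fn": "drive_tool", "kwargs": {"rows": [[[0, 0.13, 0], [0, 3, 1], 5], [[0, 0.13, 0], [0, 5, 1], 5], [[0, 0.14, 0], [0, 5, 1], 5], [[0, 0, 0.04], [0, 5, 0], 5], [[0, 0, 0.04], [0, 5, 0], 5], [[0, 0, 0], [2.5, 5, 0], 5], [[0, 0, 0], [5, 2.5, 0], 5], [[0, 0, 0], [5, 0.5, 0], 5]]}}

```text
clock: 23.1
position: [0.4527, 0.4306, 0.2058]
ee_rot: [-0.012, 0.682, 0.731, 0.008]
contact_force: [-0.3, 0.1, 0.4]
width: 0.0499
gripper_force: 0.0
```

Emit:
{"fn": "drive_tool", "kwargs": {"rows": [[[0, 0, 0], [2.5, 0, 0], 5], [[0, 0, 0], [0, 0, 0], 5], [[0, 0, 0], [0, 0, 0], 5]]}}

```text
clock: 23.48
position: [0.4746, 0.4274, 0.2057]
ee_rot: [-0.012, 0.684, 0.73, 0.007]
contact_force: [-0.9, 0.9, 0.2]
width: 0.0499
gripper_force: 0.0
```

```bash
python3 - <<'E'
from h import *
s=manip.get_state(); print(s['clock'],s['position'],s['ee_rot'],s['qpos'].round(2))
c=eyes.get_calibration('wrist'); im=grab('wrist','w5.png'); h=cv2.cvtColor(im,cv2.COLOR_RGB2HSV); m=cv2.inRange(h,(105,120,60),(125,255,255))
k,l,st,ce=cv2.connectedComponentsWithStats(m)
for i in range(1,k):
    if st[i][4]>40: print(ce[i].round(1),st[i],onz('wrist',*ce[i],.063,c).round(4),onz('wrist',*ce[i],.082,c).round(4))
print(proj('wrist',[.478,.426,.063],c))
E
```

```text
23.475 [0.47457978 0.4273669  0.20571401] [-0.01244117  0.68351105  0.72980398  0.00663345] [0.61 0.39 1.43 0.03 1.32 0.54]
[278.1 212.4] [268 198  21  29 490] [0.4764 0.424  0.063 ] [0.476 0.429 0.082]
[428.8 291. ] [412 274  35  35 912] [0.6396 0.3502 0.063 ] [0.628  0.3603 0.082 ]
[280.03966839 210.30883065]
```

Emit:
{"fn": "drive_tool", "kwargs": {"rows": [[[0, 0, 0], [0.1, -0.2, -5], 5], [[0, 0, 0], [0, 0, -5], 5], [[0, 0, 0], [0, 0, -3], 5], [[0, 0, 0], [0, 0, -1.4], 5], [[0, 0, 0], [0, 0, 0], 5]]}}

```text
clock: 24.15
position: [0.475, 0.4253, 0.0621]
ee_rot: [-0.012, 0.683, 0.73, 0.007]
contact_force: [-0.7, 0.6, -0.0]
width: 0.0502
gripper_force: 0.0
```

Emit:
{"fn": "drive_tool", "kwargs": {"rows": [[[0, 0, 0], [0, 0, 0], 1], [[0, 0, 0], [0, 0, 0], 1], [[0, 0, 0], [0, 0, 0], 1], [[0, 0, 0], [0, 0, 0], 1]], "force": 30}}

```text
clock: 24.65
position: [0.4766, 0.4261, 0.0637]
ee_rot: [-0.012, 0.683, 0.73, 0.009]
contact_force: [-1.3, 1.4, 6.4]
width: 0.0169
gripper_force: 29.4
```

Emit:
{"fn": "drive_tool", "kwargs": {"rows": [[[0, 0, 0], [0.05, -0.7, 0], 1], [[0, 0, 0], [0.07, -1.0, 0], 1], [[0, 0, 0], [0.07, -1.0, 0], 1], [[0, 0, 0], [0.07, -1.0, 0], 1], [[0, 0, 0], [0.07, -1.0, 0], 1], [[0, 0, 0], [0, 0, 0], 1]]}}

```text
clock: 25.4
position: [0.4805, 0.3792, 0.0639]
ee_rot: [-0.012, 0.684, 0.73, 0.01]
contact_force: [-0.4, 1.7, 5.7]
width: 0.017
gripper_force: 30.1
```

Emit:
{"fn": "drive_tool", "kwargs": {"rows": [[[0, 0, 0], [0.07, -1.0, 0], 1], [[0, 0, 0], [0.03, -0.4, 0], 1], [[0, 0, 0], [0.02, -0.3, 0], 1], [[0, 0, 0], [0, 0, 0], 1]]}}

```text
clock: 25.9
position: [0.4814, 0.3651, 0.0639]
ee_rot: [-0.013, 0.684, 0.729, 0.012]
contact_force: [-2.2, 8.9, 5.1]
width: 0.017
gripper_force: 29.9
```

Emit:
{"fn": "drive_tool", "kwargs": {"rows": [[[0, 0, 0], [0.02, -0.3, 0], 1], [[0, 0, 0], [0, 0, 0], 1], [[0, 0, 0], [0, 0, 0], 1]]}}

```text
clock: 26.28
position: [0.4814, 0.3649, 0.0643]
ee_rot: [-0.015, 0.684, 0.729, 0.013]
contact_force: [-3.9, 16.9, 4.6]
width: 0.0166
gripper_force: 29.8
```

Emit:
{"fn": "drive_tool", "kwargs": {"rows": [[[0, 0, 0], [-0.02, 0.3, 0], 1], [[0, 0, 0], [0, 0, 0], 5], [[0, 0, 0], [0, 0, 0], 5], [[0, 0, 0], [0, 0, 3], 5], [[0, 0, 0], [0, 0, 4], 5], [[0, 0, 0], [0, 5, 5], 5], [[0, 0, 0], [0, 5, 5], 5], [[0, 0, 0], [0, 0, 0], 5]]}}

```text
clock: 27.28
position: [0.4819, 0.453, 0.2244]
ee_rot: [-0.011, 0.683, 0.731, 0.012]
contact_force: [1.0, -1.0, -0.6]
width: 0.0503
gripper_force: 0.0
```

```bash
python3 - <<'E'
from h import *
s=manip.get_state(); print(s['clock'],s['position'],s['contact_force'])
c=eyes.get_calibration('wrist'); im=grab('wrist'); h=cv2.cvtColor(im,cv2.COLOR_RGB2HSV); m=cv2.inRange(h,(105,120,60),(125,255,255))
k,l,st,ce=cv2.connectedComponentsWithStats(m)
for i in range(1,k):
    if st[i][4]>40: print(ce[i].round(1),st[i],onz('wrist',*ce[i],.07,c).round(4),onz('wrist',*ce[i],.27,c).round(4))
E
python3 meas.py
```

```text
27.275 [0.48194534 0.45302625 0.22441281] [ 1.03769314 -1.03373906 -0.58830278]
[268.4 289.9] [260 273  17  33 471] [0.4814 0.367  0.07  ] [0.4783 0.4746 0.27  ]
[406.  300.1] [392 289  33  25 496] [0.6305 0.3594 0.07  ] [0.5242 0.4722 0.27  ]
27.325 [0.48069002 0.45035906 0.22161547] [0.63 0.4  1.36 0.03 1.36 0.56] [-0.27332273 -0.05224243 -1.0891816 ]
scene red [([281.5, 251.5], [281, 251, 2, 2, 4]), ([260.2, 278.0], [259, 277, 4, 3, 8])]
scene brass [([256.4, 281.0], [255, 279, 4, 5, 11])]
side red [([288.7, 249.7], [288, 249, 2, 2, 3]), ([303.2, 269.0], [299, 263, 9, 13, 64]), ([307.0, 290.0], [307, 289, 1, 3, 3])]
side brass [([279.0, 245.3], [278, 245, 3, 2, 3]), ([280.5, 251.4], [278, 250, 6, 3, 10]), ([263.2, 279.8], [263, 277, 2, 6, 8])]
```

```bash
python3 -c "
from rig import job; print(job.sign_off())"
```

```text
the job is handed in; nothing more can be done
None
```

I handed the job in at about 27 s with the crank seated on its square, the pointer level with the red clip to within about 1 mm, and the model table against its stop. The stop was judged by touch: a 17 N push moved the table no further. The stylus cleared the teeth by about 12 mm, by calculation. The verdict isn't shown to me.

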